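Power up the stage controller

ROBOT

A 6-joint arm with a two-finger parallel gripper is mounted at the origin on a cart in front of the work surface, level with it; the furniture and walls round the work are solid. World frame = base frame: x ahead of the robot, y to its left, z up, the work surface at z = 0. Lengths are in m, angles in degrees, forces in N, time in s.
With the tool pointing down it reaches from about 0.4 to 0.825 m from the base axis. Payload 7 kg.
Tool frame: the origin (TCP) lies midway between the tips of the shut fingers; the grasp point (between the pads) lies 19 mm behind it; z points along the fingers, y is the line along which they close (so a half turn about z gives the same grasp; the last joint's range is limited). The gripper opens to 88 mm and grips with 3 to 60 N. Pads are 19 mm wide; open, the fingers measure 130 mm over their backs; the gripper's body (78 mm by 193 mm) begins 47 mm behind the grasp point.
Start: joints at [92.596, 20.546, 0.682, 0, -70.136, -16.507], TCP at [0.162, 0.655, 0.227] pointing down, gripper open.
Joint ranges: [-176.03, 176.03], [-82.01, 121.73], [-58.28, 71.71], [-173.87, 95.51], [-174.79, -0.11], [-173.66, 173.66]. Speed limits (degrees/s): [136.94, 136.94, 172.46, 180, 180, 180].

INTERFACE

Orientations are given as a 3x3 rotation matrix whose columns are the frame's x, y, z axes.
In Python, from rig import robot gives the robot as it stands. Calls block until the motion is done:
- robot.goto(position, orientation): joint-space move of the TCP to a pose.
- robot.servo_line(position, ori=None, speed=0.15): straight line of the TCP; ori=None keeps the orientation; speed is the mean speed in m/s.
- robot.movej(angles): joint-space move.
- robot.move_gripper(opening): opening from 0.0 (shut) to 1.0 (fully open); the grip force is fixed at half the most; returns when the fingers have stopped.
- robot.dwell(seconds).
- robot.ik(position, orientation): joint angles nearest the present ones, or None.
- robot.grab_frame(name): name is "scene" or "side" or "wrist"; returns (picture, depth): 480x640x3 uint8, red, green, blue; 480x640 float32, m along the optical axis (not along the pixel's ray), 0 where there is no reading.
- robot.camera_info(name): a dict with "vfov" (degrees; the focal length in pixels is half the picture's height over the tangent of half this angle, whatever the lens; pixels are square), "cx", "cy" (the principal point, pixels), "k1" (the pictures are not rectified: a ray, as slopes to the right and down, at radius r is drawn at 1 + k1 r^2 times it, then the intrinsics apply), "view" (4x4, takes a point from world to camera coordinates); the wrist camera has in their place "T_tool_cam" (4x4, takes a point from camera to tool coordinates, whose origin is the TCP and whose axes are the flange's). Camera axes: x right, y down, z forward; pixel columns grow to the right and rows downward; lengths in m; the calibration is good to about 2 mm. A picture is of the moment at which its call begins: read the wrist's pose just before it. camera_info takes no time and is no camera call.
A pose or a line that the arm cannot do raises robot.Unreachable and nothing moves.
- robot.job_done(): hands the job in; it is judged then, once.
Readings, each from a call of its own:
- robot.read_t(): time.
- robot.read_qpos(): joint angles.
- robot.read_qvel(): joint speeds.
- robot.read_effort(): joint torques, N m.
- robot.read_position(): TCP position.
- robot.read_tcp_rot(): TCP orientation.
- robot.read_force(): force on the tool from outside, world axes, zero at the start.
- robot.read_ft_torque(): the same for the moment, N m.
- robot.read_grip_width(): opening from 0.0 (shut) to 1.0 (fully open).
- robot.read_finger_force(): force on a finger pad.
Only numpy, scipy, OpenCV 4.12 (cv2) and the standard library are available. Lean on these libraries where they do the work, as an engineer would, in place of code of your own. Each camera call takes 0.05 s, during which the arm holds its last target. There are 200 camera calls.

TASK

Power up the stage controller by pressing alone: first switch on the white power strip beside it (not the one at the back of the desk) by pressing down the raised half of its rocker, then push the round key on the controller fully in, then the long bar-shaped key fully in. Only press with the fingertips, and leave the square key as it is. Do not pick up or shift the power strip or the small things lying round the work.

Things in the scene. Friction and masses are not known exactly. Their poses are not given: they have to be found in the camera images.
- power_strip: white power strip standing loose on the desk to the left of the controller (a second, distant one at the back of the desk has no part in this), its length pointing roughly away from the robot with the rocker at the far end, 54 (x) x 269 (y) x 47 (z) mm, 0.4 to 0.8 kg; origin under its centre, on the desk; long axis y, z up. Its housing's top is 42 mm above the desk. The rocker switch sits on top near the strip's -y end, centred at x 0, y -84 mm; the sockets are towards +y.
- power_strip_switch (a joint): the rocker of the strip, in rad: 0 = off (its -x half stands up), 0.35 = on (its -x half pressed down, +x half up). It tips about the strip's y axis and stays where it is left; it turns easily (0.004 N m: under 1 N at the outer end, more near its middle). The rocker's plate is 24 mm (strip x) by 12 mm (strip y); when off its -x end is 47 mm above the desk, when on about 44 mm.
- rocker_raised_half (a point): outer end of the rocker half that is raised when off: x -11, y -84, z 47 mm in the strip's frame (fixed to the strip, same axes). Press here, fingertips wholly on this side of the rocker's centre line (else it stops half way); they may overhang the end, the housing there is 42 mm high. Fingertips 22 mm wide: aim about 3 mm farther out (-x).
- controller: low grey box with an aluminium top plate, fixed to the desk, 130 (x) x 230 (y) x 42 (z) mm; origin under its centre, on the desk. Three grey keys with black collars stand in a row along its y axis, at x -12 mm, y -68, 0 and +68 mm; which key is at which place varies. A narrow dark display lies behind them towards +x.
- round_key_top (a point): centre of the top face of the round key, 32 mm in diameter; the point moves with the key; 60 mm above the desk when out, 52 mm when in.
- round_key (a joint): travel of the round key, in m: 0 = out, 0.008 = fully in (it moves straight down to a stop). About 2.5 N moves it; no spring, it stays where it is left.
- bar_key_top (a point): centre of the top face of the long bar-shaped key, 52 (controller x) x 20 (controller y) mm; moves with the key; 60 mm above the desk when out, 52 mm when in.
- bar_key (a joint): travel of the bar key, in m: 0 = out, 0.008 = fully in; same feel as the round key.
- square_key_top (a point): centre of the top face of the square key, 30 x 30 mm, 60 mm above the desk; not to be pressed.
- square_key (a joint): travel of the square key, in m: 0 = out; to be left so.
- vial: glass vial with black cap, 22 mm in diameter, 53 mm tall, standing loose behind the controller; origin under its centre. Leave alone.
- usb_stick: small USB stick, 18 x 50 x 8 mm, lying loose in front of the controller; origin under its centre. Leave alone.
- adapter_ring: black ring, 36 mm in diameter, 13 mm high, lying loose to the left of the power strip; origin under its centre. Leave alone.

How it is judged (in metres and radians):
On the way, in this order (a step that is already met when the one before it is completed fails the run):
1. the power strip's rocker is on (value of joint power_strip_switch above 0.23 rad), for 0.1 s.
2. the round key is fully in (value of joint round_key above 0.0065 m), for 0.1 s.
3. the bar key is fully in (value of joint bar_key above 0.0065 m), for 0.1 s.
At the end, for the whole second after the job is handed in: The rocker is on (at least 0.23 of 0.35 rad), the round key and the bar key are in (at least 6.5 of 8 mm), the square key is out (under 2 mm), and the strip is at rest (value of joint power_strip_switch above 0.23 rad and value of joint each of round_key, bar_key above 0.0065 m and value of joint square_key below 0.002 m and linear speed of power_strip below 0.01 m/s); the robot touches nothing.
It fails at once if the round key is pressed (over 3 mm) while the strip is off (value of joint round_key above 0.003 m and value of joint power_strip_switch below 0.2 rad).
It fails at once if the bar key is pressed (over 3 mm) before the strip is on and the round key is in (value of joint bar_key above 0.003 m and (value of joint power_strip_switch below 0.2 rad or value of joint round_key below 0.005 m)).
It fails at once if the square key is pressed (over 3 mm) (value of joint square_key above 0.003 m).
It fails at once if the power strip is lifted (over 12 mm) or shifted (over 30 mm) (height (world z) of power_strip above 0.012 m or distance of power_strip from where it was at the start of the episode above 0.03 m).
It fails at once if the vial, the USB stick or the adapter ring is picked up, toppled or shifted (over 20 mm) (distance of any of vial, usb_stick, adapter_ring from where it was at the start of the episode above 0.02 m or angle between vial's own z axis and vertical above 0.6 rad).
It also fails if it takes over 48 s, if anything falls off the work surface, if the arm or the gripper's body presses on something with over 40 N, if the wrist force passes 120 N, or if a joint passes its speed limit or range.

## Working session

There is one attempt and no reset: what is moved stays moved. The work goes in short steps, each a Python script; the robot and the scene stay as the last script left them, time stands still between calls to the robot, and variables do not carry over. Pictures are saved under pics/ and viewed, at most 10 in all, crops included, and the job is handed in when it is done.

```bash
mkdir -p pics; cat > h.py <<'E'
import numpy as np, cv2
from rig import robot
def snap(name,fn):
    T=np.eye(4);T[:3,:3]=np.array(robot.read_tcp_rot());T[:3,3]=robot.read_position()
    im,d=robot.grab_frame(name); im=np.array(im);d=np.array(d); cv2.imwrite(f'pics/{fn}.png',im[:,:,::-1]); ci=robot.camera_info(name)
    W=T@np.array(ci['T_tool_cam']) if 'T_tool_cam' in ci else np.linalg.inv(np.array(ci['view']))
    np.savez(f'pics/{fn}.npz',im=im,d=d,W=W,c=[ci['vfov'],ci['cx'],ci['cy'],ci['k1']])
def load(fn):
    z=np.load(f'pics/{fn}.npz'); return z['im'],z['d'],z['W'],z['c']
def rays(px,c):
    f=240/np.tan(np.radians(c[0]/2)); K=np.array([[f,0,c[1]],[0,f,c[2]],[0,0,1.]])
    u=cv2.undistortPoints(np.array(px,float).reshape(-1,1,2),K,np.array([c[3],0,0,0.]))[:,0]
    return np.c_[u,np.ones(len(u))]
def onplane(px,z,fn):
    im,d,W,c=load(fn); r=rays(px,c)@W[:3,:3].T; o=W[:3,3]; z=np.broadcast_to(z,len(r))
    return o+r*((z-o[2])/r[:,2])[:,None]
def bydepth(px,fn):
    im,d,W,c=load(fn); r=rays(px,c); p=np.array(px).round().astype(int)
    return (r*d[p[:,1],p[:,0]][:,None])@W[:3,:3].T+W[:3,3]
E
python3 - <<'E'
from h import *
snap('scene','s0');snap('wrist','w0')
print(robot.camera_info('scene'),robot.camera_info('wrist'),robot.read_t(),robot.read_tcp_rot())
a=np.hstack([cv2.imread('pics/s0.png')]);
E
```

```text
{'vfov': 48.36730834600509, 'cx': 314.649122987272, 'cy': 233.65962816211737, 'k1': -0.08440820200943798, 'view': array([[ 0.38503908, -0.92283693, -0.01081207, -0.16748158],
       [-0.66476267, -0.26919711, -0.69686692,  0.44195007],
       [ 0.64018396,  0.27550846, -0.71711895,  0.63381558],
       [ 0.        ,  0.        ,  0.        ,  1.        ]])} {'vfov': 58.3827060708061, 'cx': 322.53096295386973, 'cy': 244.57548225480548, 'k1': 0.007272583841696317, 'T_tool_cam': array([[-1.84637804e-04, -9.58411286e-01, -2.85390561e-01,
         7.89787992e-02],
       [ 9.99999929e-01, -8.27881437e-05, -3.68942475e-04,
         7.19947450e-04],
       [ 3.29971677e-04, -2.85390609e-01,  9.58411233e-01,
        -1.58721857e-01],
       [ 0.00000000e+00,  0.00000000e+00,  0.00000000e+00,
         1.00000000e+00]])} 0.1 [[ 9.70640790e-01 -2.40533603e-01 -2.06755432e-04]
 [-2.40533642e-01 -9.70639672e-01 -1.48149332e-03]
 [ 1.55663903e-04  1.48772948e-03 -9.99998881e-01]]
```

View pics/s0.png

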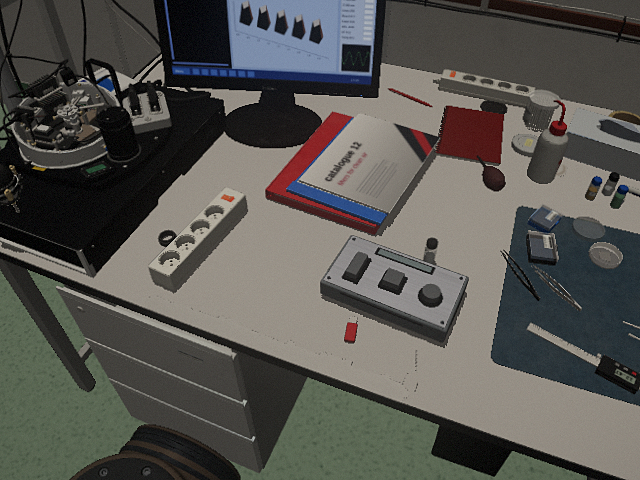

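View pics/w0.png

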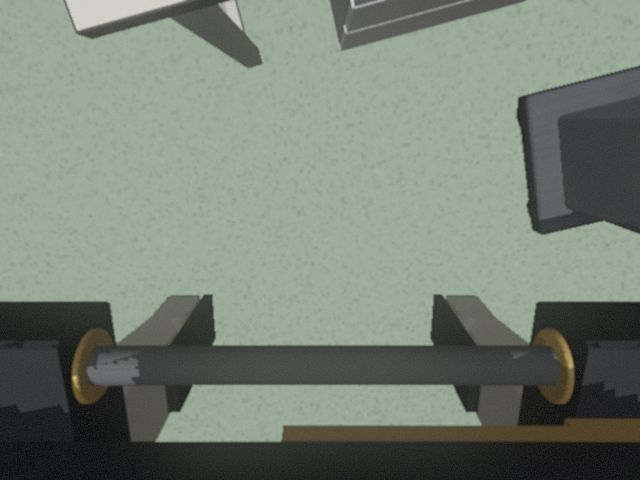

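The scene view shows the near white strip from (245,195) to (165,285) with its orange rocker at (228,198). The controller has the bar key at (355,266), square at (392,281) and round at (430,294). The ring is at (167,238), USB stick at (350,332) and vial at (431,248). The wrist view shows only the floor.

```bash
cat > m.py <<'E'
from h import *
fn='s0'
im,d,W,c=load(fn)
yy,xx=np.mgrid[0:480,0:640]; px=np.c_[xx.ravel(),yy.ravel()]
P=bydepth(px,fn).reshape(480,640,3)
def box(x0,x1,y0,y1): m=np.zeros((480,640),bool); m[y0:y1,x0:x1]=1; return m
def comps(m,lab,z,amin=30):
    n,l,s,ct=cv2.connectedComponentsWithStats(m.astype(np.uint8))
    for i in range(1,n):
        if s[i,4]<amin: continue
        pts=px[(l==i).ravel()]; q=onplane(pts,z,fn)
        r=cv2.minAreaRect((q[:,:2]*1000).astype(np.float32))
        print(lab,'area',s[i,4],'pix',ct[i].round(1),'rect c',np.round(r[0],1),'size',np.round(r[1],1),'ang',round(r[2],1),'mean',q.mean(0).round(4)[:2],'zdepth',np.median(P[l==i][:,2]).round(4))
hsv=cv2.cvtColor(im,cv2.COLOR_RGB2HSV)
comps((hsv[...,1]>150)&((hsv[...,0]<20)|(hsv[...,0]>170))&box(210,250,180,220),'rocker',.045,10)
comps((P[...,2]>.036)&(P[...,2]<.0455)&box(135,260,175,300),'striptop',.042)
comps((P[...,2]>.038)&(P[...,2]<.046)&box(310,475,230,345),'ctop',.042)
comps((P[...,2]>.056)&(P[...,2]<.066)&box(310,475,252,345),'keys',.060)
E
python3 m.py
```

```text
rocker area 43 pix [227.5 198. ] rect c [619.  266.2] size [21.4 13.6] ang 82.9 mean [0.618  0.2655] zdepth 0.0431
striptop area 152 pix [153.1 193.3] rect c [577.  419.4] size [127.5  11.9] ang 0.4 mean [0.5771 0.4178] zdepth 0.0404
striptop area 1800 pix [197.7 230.7] rect c [523.8 274.1] size [ 54.8 247.7] ang 84.3 mean [0.5213 0.2748] zdepth 0.0409
ctop area 6122 pix [397.6 281.8] rect c [ 543.8 -104.7] size [227.4 130.3] ang 85.0 mean [ 0.5422 -0.1101] zdepth 0.0416
ctop area 32 pix [431.2 247.5] rect c [ 642.  -145.3] size [12.5 19.9] ang 6.2 mean [ 0.6415 -0.1454] zdepth 0.0416
keys area 272 pix [356.5 263.1] rect c [540.1 -36. ] size [20.7 53.9] ang 85.7 mean [ 0.5397 -0.0358] zdepth 0.0595
keys area 263 pix [393.  276.8] rect c [ 533.4 -103.5] size [30.5 33.5] ang 84.6 mean [ 0.5339 -0.1034] zdepth 0.0595
keys area 226 pix [430.9 291.2] rect c [ 527.2 -170.9] size [31.4 30.2] ang 21.9 mean [ 0.5277 -0.1709] zdepth 0.059
```

```bash
cat >> m.py <<'E'
print('---')
R=np.hypot(P[...,0],P[...,1])
for az in range(10,90,10):
    a=np.degrees(np.arctan2(P[...,1],P[...,0]))
    print(az,[(r,P[(abs(a-az-5)<5)&(abs(R-r-.05)<.05)&(d>0)][:,2].max(initial=-1).round(3)) for r in (.4,.5,.6,.7,.8)])
from scipy.spatial.transform import Rotation
def ori(th): # tool x at yaw th
    return np.c_[[np.cos(th),np.sin(th),0],[np.sin(th),-np.cos(th),0],[0,0,-1]]
for s in (1,-1):
    O=np.array([[-.099*s,-.995*s,0],[-.995*s,.099*s,0],[0,0,-1]]).T
    O=np.linalg.qr(O)[0]*np.sign(np.diag(np.linalg.qr(O)[1]))
    print(s,O.round(3).tolist(),robot.ik([.618,.252,.25],O),robot.ik([.527,-.171,.1],O))
E
python3 m.py | sed -n '/---/,$p'
```

```text
---
10 [(0.4, np.float64(0.005)), (0.5, np.float64(0.004)), (0.6, np.float64(0.026)), (0.7, np.float64(0.038)), (0.8, np.float64(0.038))]
20 [(0.4, np.float64(0.004)), (0.5, np.float64(0.045)), (0.6, np.float64(0.05)), (0.7, np.float64(0.043)), (0.8, np.float64(0.088))]
30 [(0.4, np.float64(0.044)), (0.5, np.float64(0.045)), (0.6, np.float64(0.087)), (0.7, np.float64(0.205)), (0.8, np.float64(0.203))]
40 [(0.4, np.float64(0.003)), (0.5, np.float64(0.087)), (0.6, np.float64(0.12)), (0.7, np.float64(0.204)), (0.8, np.float64(0.18))]
50 [(0.4, np.float64(-1.0)), (0.5, np.float64(0.087)), (0.6, np.float64(0.088)), (0.7, np.float64(0.168)), (0.8, np.float64(0.235))]
60 [(0.4, np.float64(-1.0)), (0.5, np.float64(-1.0)), (0.6, np.float64(0.001)), (0.7, np.float64(0.038)), (0.8, np.float64(-0.108))]
70 [(0.4, np.float64(-1.0)), (0.5, np.float64(-1.0)), (0.6, np.float64(-0.733)), (0.7, np.float64(-0.73)), (0.8, np.float64(-0.728))]
80 [(0.4, np.float64(-1.0)), (0.5, np.float64(-1.0)), (0.6, np.float64(-1.0)), (0.7, np.float64(-0.731)), (0.8, np.float64(-0.734))]
1 [[-0.099, -0.995, -0.0], [-0.995, 0.099, -0.0], [0.0, -0.0, -1.0]] [ 38.88530947  19.11818397   1.64791482   0.         -72.52973085
 -44.56739441] [  2.27666329  15.9776354  -24.20368394   0.         -49.81868066
  -7.95874823]
-1 [[0.099, 0.995, -0.0], [0.995, -0.099, -0.0], [0.0, 0.0, -1.0]] [ 38.88530947  19.11818397   1.64791482   0.         -72.52973085
 135.43260559] [  2.27666329  15.9776354  -24.20368394   0.         -49.81868066
 172.04125177]
```

```bash
cat >> h.py <<'E'
def ori(yx,yy):
    y=np.array([yx,yy,0.]);y/=np.linalg.norm(y);z=np.array([0,0,-1.]);return np.c_[np.cross(y,z),y,z]
E
python3 - <<'E'
from h import *
p=np.array(robot.read_position())
robot.servo_line([p[0],p[1],.36],speed=.25)
O=ori(-.995,.099)
robot.goto([.45,.25,.34],O)
robot.move_gripper(0.0)
robot.goto([.615,.255,.17],O)
snap('wrist','w1');print(robot.read_t(),robot.read_grip_width(),robot.read_force())
E
```

```text
5.0083 0.0015719995555638312 [-0.04888348  0.08809982  0.60302126]
```

View pics/w1.png

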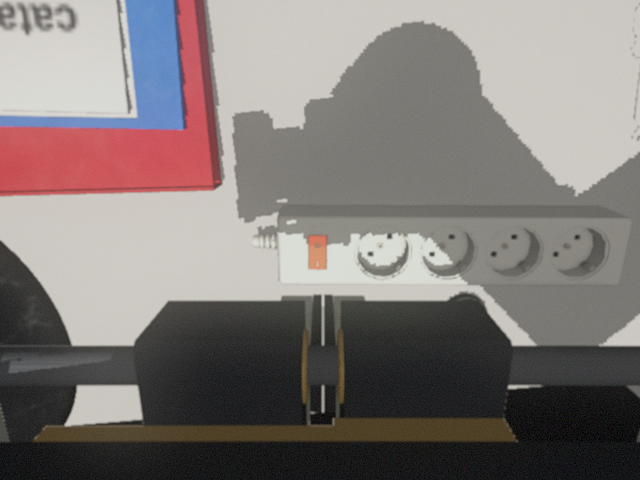

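The wrist view shows the strip from column 280 to 628 with the rocker at (317,251). The tips at (322,300) are aligned with it, and the ring is far off at (467,297).

```bash
python3 - <<'E'
from h import *
im,d,W,c=load('w1')
hsv=cv2.cvtColor(im,cv2.COLOR_RGB2HSV)
m=(hsv[...,1]>130)&((hsv[...,0]<20)|(hsv[...,0]>170)); m[:,:290]=0;m[:,345:]=0;m[:225]=0;m[280:]=0
v,u=np.nonzero(m); q=onplane(np.c_[u,v],.0445,'w1')
print(len(u),u.min(),u.max(),v.min(),v.max(),cv2.minAreaRect((q[:,:2]*1000).astype(np.float32)),q.mean(0))
# strip top edges and height profile along the rocker's column
cols=[318];
for vv in range(200,290,5):
    print(vv,bydepth([[300,vv],[317,vv]],'w1')[:,1:].round(4).tolist())
E
```

```text
146 309 325 236 246 ((621.24365234375, 259.29779052734375), (7.208665370941162, 11.092467308044434), 84.3574447631836) [0.62097737 0.25862605 0.0445    ]
200 [[0.2378, -0.0004], [0.2391, -0.0004]]
205 [[0.24, 0.0086], [0.2415, 0.0075]]
210 [[0.2405, 0.0249], [0.2419, 0.0241]]
215 [[0.2415, 0.0369], [0.2424, 0.0382]]
220 [[0.2437, 0.0426], [0.2448, 0.043]]
225 [[0.2473, 0.0424], [0.2483, 0.0429]]
230 [[0.2511, 0.0414], [0.2518, 0.0431]]
235 [[0.2542, 0.0434], [0.2558, 0.0415]]
240 [[0.2578, 0.043], [0.2579, 0.0467]]
245 [[0.2617, 0.0422], [0.2619, 0.0454]]
250 [[0.2654, 0.0421], [0.266, 0.0439]]
255 [[0.2692, 0.0416], [0.2698, 0.0433]]
260 [[0.2726, 0.0425], [0.2736, 0.0429]]
265 [[0.2762, 0.0428], [0.2769, 0.0443]]
270 [[0.2803, 0.0419], [0.2808, 0.0436]]
275 [[0.2844, 0.0409], [0.2847, 0.0433]]
280 [[0.2876, 0.0425], [0.2889, 0.0423]]
285 [[0.3082, 0.0003], [0.3097, 0.0002]]
```

```bash
cat >> h.py <<'E'
def press(x,y,O,z0,z1,fmax,up=.11):
    robot.goto([x,y,up],O); robot.servo_line([x,y,z0],speed=.1); z=z0
    while z>z1:
        z-=.001; robot.servo_line([x,y,z],speed=.02)
        f=np.array(robot.read_force()); print(round(z,4),np.round(robot.read_position(),4),f.round(1))
        if abs(f[2])>fmax: break
    robot.dwell(.2); robot.servo_line([x,y,up],speed=.15)
E
python3 - <<'E'
from h import *
O=ori(-.995,.099)
press(.620,.2525,O,.049,.0425,8)
robot.servo_line([.615,.255,.17],speed=.2)
snap('wrist','w2');print(robot.read_t())
for vv in range(235,275,5): print(vv,bydepth([[313,vv],[320,vv]],'w2')[:,1:].round(4).tolist())
a,b=[load(k)[0][210:300,270:370,::-1] for k in('w1','w2')]
cv2.imwrite('pics/cmp.png',cv2.resize(np.hstack([a,b]),None,fx=4,fy=4,interpolation=0))
E
```

```text
0.048 [0.6203 0.2527 0.0486] [ 0.5 -0.4  0.1]
0.047 [0.6201 0.2525 0.0471] [ 0.1 -0.6  1.1]
0.046 [0.62   0.2524 0.0459] [-0.1  0.3 -0.7]
0.045 [0.62   0.2524 0.0449] [ 0.3 -0.1  1.2]
0.044 [0.6199 0.2522 0.044 ] [ 0.8 -2.3  0.5]
0.043 [0.62   0.2522 0.0436] [-1.6 -3.1  7.5]
0.042 [0.6201 0.2523 0.0434] [-3.3 -4.2 12.1]
9.1667
235 [[0.2541, 0.0432], [0.2549, 0.0421]]
240 [[0.2577, 0.0433], [0.2583, 0.0429]]
245 [[0.2617, 0.0419], [0.2616, 0.0438]]
250 [[0.2652, 0.0421], [0.2654, 0.0432]]
255 [[0.2684, 0.0436], [0.2692, 0.0426]]
260 [[0.2717, 0.0446], [0.2723, 0.0443]]
265 [[0.2748, 0.0463], [0.2751, 0.0468]]
270 [[0.2783, 0.0466], [0.2786, 0.0471]]
```

View pics/cmp.png

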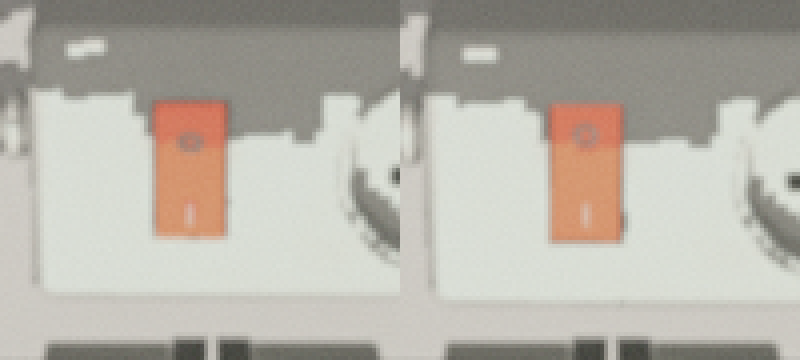

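The rocker slope has reversed: the left end now stands at 47 mm and the right end is at about 43 mm, so it is on. Next is the round key.

```bash
python3 - <<'E'
from h import *
O=ori(-.996,.087)
press(.527,-.171,O,.063,.0505,10)
robot.servo_line([.533,-.105,.20],speed=.25)
snap('wrist','w3');print(robot.read_t())
E
```

```text
0.062 [ 0.5273 -0.171   0.0626] [-0.1  0.3  0.1]
0.061 [ 0.527  -0.171   0.0611] [-0.  -0.6 -0.1]
0.06 [ 0.527 -0.171  0.06 ] [ 0.4  0.6 -0.1]
0.059 [ 0.527 -0.171  0.059] [-0.4  1.1  0.5]
0.058 [ 0.527  -0.171   0.0579] [ 0.6  1.4 -0.2]
0.057 [ 0.527  -0.171   0.0569] [-0.5  0.4  1.1]
0.056 [ 0.527  -0.171   0.0559] [-0.3 -0.7  1. ]
0.055 [ 0.527  -0.171   0.0549] [ 0.6 -0.1  0.6]
0.054 [ 0.527  -0.171   0.0539] [0.9 0.4 0.4]
0.053 [ 0.527  -0.171   0.0529] [ 0.6 -0.2  0.7]
0.052 [ 0.527  -0.171   0.0523] [-0.8  0.5  4.7]
0.051 [ 0.5271 -0.171   0.0522] [-4.8  3.1 14.3]
15.7917
```

View pics/w3.png

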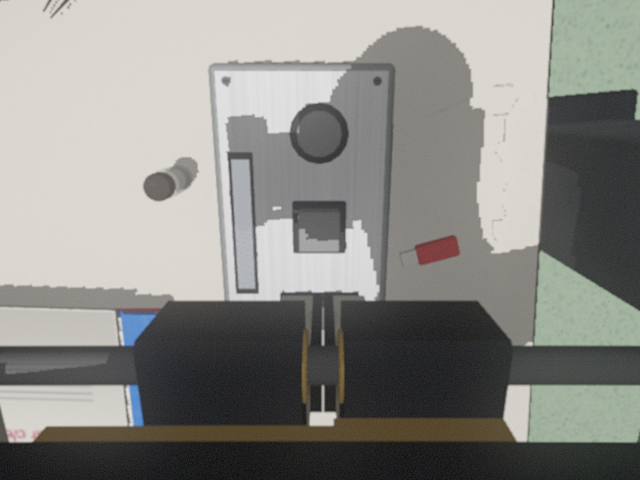

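The round key at (319,133) is down, and the square key at (320,228) is still standing. The stop was met at 52 mm. Now the bar key.

```bash
python3 - <<'E'
from h import *
print('round,square',bydepth([[319,133],[320,225]],'w3').round(4).tolist())
O=ori(-.996,.087)
press(.540,-.036,O,.063,.0505,10)
robot.servo_line([.545,.03,.22],speed=.25)
snap('wrist','w4'); snap('scene','s4');print(robot.read_t(),robot.read_force())
E
sed 's/s0/s4/; /---/,$d' m.py > m2.py; sed -i 's/\.056)/.048)/' m2.py; python3 m2.py|grep -v ctop
```

```text
round,square [[0.5307, -0.1718, 0.0522], [0.5355, -0.1088, 0.0604]]
0.062 [ 0.5404 -0.0359  0.0626] [ 0.1 -0.4 -0.1]
0.061 [ 0.54   -0.036   0.0611] [ 0.6 -0.3 -0.5]
0.06 [ 0.5401 -0.036   0.06  ] [ 0.2 -0.5  0.2]
0.059 [ 0.5401 -0.036   0.059 ] [0.2 0.  0.6]
0.058 [ 0.5401 -0.036   0.0579] [ 0.9 -0.   1. ]
0.057 [ 0.54   -0.036   0.0569] [ 0.9 -0.2  0.9]
0.056 [ 0.54   -0.036   0.0559] [0.9 0.6 0.8]
0.055 [ 0.54   -0.036   0.0549] [1.  0.  1.4]
0.054 [ 0.54   -0.036   0.0539] [-0.1  0.1  1.2]
0.053 [ 0.5399 -0.036   0.0529] [-0.   0.6 -0.3]
0.052 [ 0.5399 -0.036   0.0523] [-1.4  0.1  4.8]
0.051 [ 0.54   -0.036   0.0522] [-4.6  1.1 14.1]
21.4417 [-1.05247713  0.77332273  0.89429471]
rocker area 47 pix [226.8 197.5] rect c [619.1 266.2] size [24.9 12.8] ang 83.6 mean [0.6187 0.2674] zdepth 0.0436
striptop area 159 pix [152.4 193.9] rect c [574.2 417.5] size [131.5  12.3] ang 0.5 mean [0.5751 0.418 ] zdepth 0.0411
striptop area 1790 pix [197.7 230.7] rect c [523.1 274.1] size [ 55.  249.2] ang 84.3 mean [0.5212 0.2746] zdepth 0.041
keys area 289 pix [356.3 266. ] rect c [533.7 -37.7] size [25.4 53.2] ang 86.6 mean [ 0.5333 -0.0377] zdepth 0.0515
keys area 335 pix [392.8 278.3] rect c [ 529.3 -104.5] size [33.1 41.6] ang 87.1 mean [ 0.5305 -0.104 ] zdepth 0.0589
keys area 229 pix [430.3 294.1] rect c [ 520.5 -171.7] size [34.4 28.9] ang 9.9 mean [ 0.5215 -0.1715] zdepth 0.0511
```

View pics/s4.png

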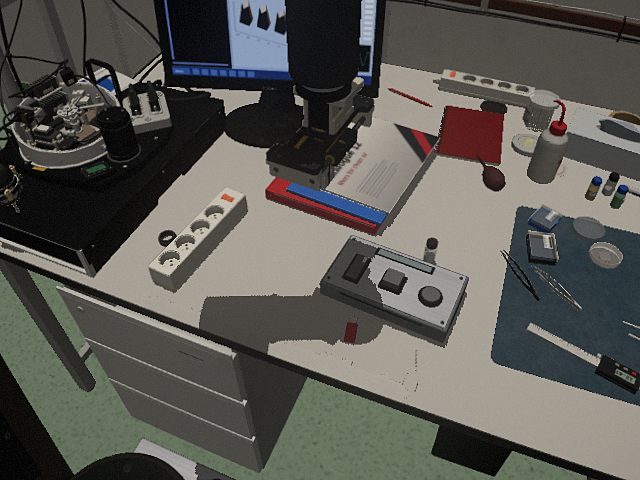

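View pics/w4.png

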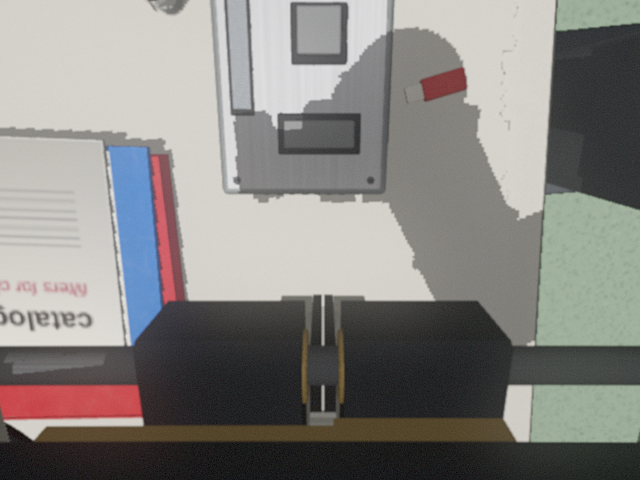

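The round key (430,294) and bar key (356,266) are down at about 52 mm. The square key (392,279) is still up at about 60 mm. The strip, ring, USB stick and vial have not moved, and the arm is clear.

```bash
python3 -c "
from rig import robot
print(robot.job_done())"
```

```text
the job is handed in; nothing more can be done
None
```

I switched the strip's rocker on, then pushed the round key and the bar key fully in; the square key and the loose items were left as they were, and I handed the job in at about 21 s of the 48 s (no verdict was returned).

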